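Make up the rover kit and the lead-screw kit

ROBOT

A 6-joint arm with a two-finger parallel gripper is mounted at the origin on the work surface. World frame = base frame: x ahead of the robot, y to its left, z up, the work surface at z = 0. Lengths are in m, angles in rad, forces in N, time in s.
With the tool pointing down it reaches from about 0.325 to 0.9 m from the base axis. Payload 6.1 kg.
Tool frame: the origin (TCP) lies on the mounting face of the last link; the fingertips stand 182 mm ahead of it and the grasp point (between the pads) lies 164 mm ahead of it; z points along the fingers, y is the line along which they close (so a half turn about z gives the same grasp; the last joint's range is limited). The gripper opens to 87 mm and grips with 3 to 60 N. Pads are 19 mm wide; open, the fingers measure 117 mm over their backs; the gripper's body (75 mm by 190 mm) begins 51 mm behind the grasp point.
Start: joints at [-1.386, 0.22, 1.526, -0, 1.395, -0.126], TCP at [0.191, -0.595, 0.405] pointing down, gripper open.
Joint ranges: [-2.98, 2.98], [-0.91, 2.08], [0.09, 2.57], [-1.24, 4.39], [0.2, 2.65], [-2.68, 2.68]. Speed limits (rad/s): [2.57, 2.57, 3.01, 3.14, 3.14, 3.14].

INTERFACE

Orientations are given as a rotation vector (axis times angle).
In Python, from rig import bot gives the robot as it stands. The module is installed in compiled form; this text tells all that it offers.
- The arm moves only by the tool arm_command, never from a script. Its argument "targets" is a list of rows, each a list of 7 numbers: the closure, from 0 (fully open) to 1 (shut), then the shift along the tool's x, y, z in units of 60 mm (1.0 is 60 mm), then the turn, a rotation vector about the tool's x, y, z in units of 10 degrees (1.0 is 10 degrees). A call has 1 to 20 rows; each row shifts and turns the commanded pose from where the row before left it, along the tool's axes as they then stand; what a row does not reach is not made up. A row lasts 1/8 s, in which the tool goes at most 62.5 mm and 10.7 degrees, less where a joint would pass 70% of its speed; a pose out of reach is approached as far as the arm can. A call is refused whole if a number of a shift passes 1 or a number of a turn 1, either way. A call with a gripper value outside its range is refused whole. The fingers move at their own pace and stop on an object; "force" is the grip in N (left out, the last holds). Time passes only in rows, so rows that do not move let the fingers close. It gives the time, the measured TCP pose, the force, the opening and the grip force at its end, in the units of the state.
- bot.get_state(): the state, without advancing time (a new reading comes with each control period).
- bot.snapshot(name): name is "scene" or "side" or "wrist"; returns a dict with "frame" (400x640x3 uint8, red, green, blue), "fx", "fy", "cx", "cy" (pixels), "position" and "rotation" of the camera in the world. Camera axes: x right, y up, looking along -z (the intrinsics and any distortion apply to the point x, -y, -z); pixel columns grow to the right and rows downward; lengths in m; the calibration is good to about 2 mm. A picture is of the moment at which its call begins. There is no depth.
- bot.job_done(): hands the job in; it is judged then, once.
The state is a dict: "t": time; "joint_positions": joint angles; "qd": joint speeds; "effort": joint torques, N m; "tcp_pos": TCP position; "tool_rot": TCP orientation; "force": force on the tool from outside, world axes, zero at the start; "ft_torque": the same for the moment, N m; "gripper_width": opening from 0.0 (shut) to 1.0 (fully open); "finger_force": force on a finger pad.
Only numpy, scipy, OpenCV 4.12 (cv2) and the standard library are available. Lean on these libraries where they do the work, as an engineer would, in place of code of your own. Each camera call takes 0.05 s, during which the arm holds its last target. There are 200 camera calls.

TASK

Make up the two workshop kits from the parts lying on the bench: in the three-pocket tray the rover kit (wheel in the round pocket, large servo in the narrow middle pocket, battery holder in the wider oblong pocket at the end), and in the two-pocket tray the lead-screw kit (stepper motor in the square pocket, pillow-block bearing in the long narrow pocket). Every part stays the way up it is now and ends flat on the floor of its own pocket, set down gently, not dropped. The small servo stays in stock: leave it, the drink bottle and the computer mouse where they are.

Things in the scene. Friction and masses are not known exactly. Their poses are not given: they have to be found in the camera images.
- rover_tray: Fixed shadow-foam kit tray, 108 mm (its x) by 267 mm (its y), 14 mm thick: grey upper layer with three cut-out pockets 10 mm deep, white pocket floors 4 mm above the bench. Origin: centre of its underside, on the bench; z up. Pockets in a row along its y, centres all at x = 0: round, 84 mm diameter, at y = -82.5 mm (wheel); oblong 40 (x) by 73 (y) mm at y = +4 mm (large servo); oblong 50 (x) by 76 (y) mm at y = +86.5 mm (battery holder).
- screw_tray: Fixed shadow-foam kit tray, 108 mm (its x) by 182 mm (its y), 14 mm thick: grey upper layer with two cut-out pockets 10 mm deep, white pocket floors 4 mm above the bench. Origin: centre of its underside, on the bench; z up. Pockets in a row along its y, centres at x = 0: square 60 by 60 mm at y = -49 mm (stepper motor); oblong 36 (x) by 90 (y) mm at y = +34 mm (pillow block).
- wheel: Loose rover wheel lying flat: black rubber tyre with grey hub, 65 mm diameter, 26 mm high. Origin: centre of its underside; z up (its axle). About 45 g.
- servo: Loose large (standard) servo standing up: black case 20 mm (its x) by 40.5 mm (its y), 36 mm high; mounting ears 2.5 mm thick, 28 mm up, make it 54.5 mm long in y; white round horn of 20 mm on top, offset 10 mm to +y, to 41.5 mm height. Origin: centre of the case's underside; z up. About 50 g.
- battery: Loose holder with four AA cells, two above two: a black block 31 mm (its x) by 58 mm (its y), 28 mm high. Origin: centre of its underside; z up. About 110 g.
- stepper: Loose stepper motor standing shaft up: square body 42 by 42 mm, 34 mm high, aluminium ends and dark middle; a round boss and a 5 mm shaft on top reach 56 mm height. Origin: centre of its underside; z up. About 220 g.
- pillow_block: Loose pillow-block bearing standing on its foot: bare cast metal, 16 mm thick (its x, the bore direction), foot 71 mm long (its y) and 9 mm high, round housing of 38 mm diameter above the middle of the foot to 38 mm height. Origin: centre of its underside; z up. About 100 g.
- micro_servo: Loose small servo that is to stay: like the large one but case 12 (x) by 23 (y) mm, 32 mm over the ears, 28 mm high overall. Stands among the parts. Origin: centre of its underside.
- bottle: Loose clear drink bottle with green cap, 66 mm diameter, 205 mm high, standing to the left (+y) of the parts. Leave it. Origin: centre of its underside.
- mouse: Loose black computer mouse, 62 by 108 mm, 36 mm high, to the right (-y) of the parts. Leave it. Origin: centre of its underside.
There are look-alikes about, which are no part of the job. There is more than one size of the wheel; the one meant has the size given above.

How it is judged:
At the end, for the whole second after the job is handed in: Each of the five parts is in its own pocket of its own tray: its origin within 13 mm of the pocket's centre along the tray's x and y, its underside 1 to 7 mm above the tray's underside (pocket floor: 4 mm), upright within 0.1 rad, at rest (below 0.02 m/s) (x of wheel in the frame of rover_tray between -0.013 and 0.013 m and y of wheel in the frame of rover_tray between -0.0955 and -0.0695 m and z of wheel in the frame of rover_tray between 0.001 and 0.007 m and angle between each of wheel, servo, battery, stepper, pillow_block's own z axis and vertical below 0.1 rad and linear speed of each of wheel, servo, battery, stepper, pillow_block below 0.02 m/s and x of servo in the frame of rover_tray between -0.013 and 0.013 m and y of servo in the frame of rover_tray between -0.009 and 0.017 m and z of servo in the frame of rover_tray between 0.001 and 0.007 m and x of battery in the frame of rover_tray between -0.013 and 0.013 m and y of battery in the frame of rover_tray between 0.0735 and 0.0995 m and z of battery in the frame of rover_tray between 0.001 and 0.007 m and x of stepper in the frame of screw_tray between -0.013 and 0.013 m and y of stepper in the frame of screw_tray between -0.062 and -0.036 m and z of stepper in the frame of screw_tray between 0.001 and 0.007 m and x of pillow_block in the frame of screw_tray between -0.013 and 0.013 m and y of pillow_block in the frame of screw_tray between 0.021 and 0.047 m and z of pillow_block in the frame of screw_tray between 0.001 and 0.007 m); the robot touches nothing.
It fails at once if a part is dropped into its tray (moving faster than 0.7 m/s within 35 mm above the pocket floor) ((linear speed of wheel above 0.7 m/s and z of wheel in the frame of rover_tray below 0.039 m and x of wheel in the frame of rover_tray between -0.05 and 0.05 m and y of wheel in the frame of rover_tray between -0.1275 and -0.0375 m) or (linear speed of servo above 0.7 m/s and z of servo in the frame of rover_tray below 0.039 m and x of servo in the frame of rover_tray between -0.05 and 0.05 m and y of servo in the frame of rover_tray between -0.041 and 0.049 m) or (linear speed of battery above 0.7 m/s and z of battery in the frame of rover_tray below 0.039 m and x of battery in the frame of rover_tray between -0.05 and 0.05 m and y of battery in the frame of rover_tray between 0.0415 and 0.1315 m) or (linear speed of stepper above 0.7 m/s and z of stepper in the frame of screw_tray below 0.039 m and x of stepper in the frame of screw_tray between -0.05 and 0.05 m and y of stepper in the frame of screw_tray between -0.094 and -0.004 m) or (linear speed of pillow_block above 0.7 m/s and z of pillow_block in the frame of screw_tray below 0.039 m and x of pillow_block in the frame of screw_tray between -0.05 and 0.05 m and y of pillow_block in the frame of screw_tray between -0.011 and 0.079 m)).
It fails at once if the small servo is moved by more than 20 mm or tipped over (distance of micro_servo from where it was at the start of the episode above 0.02 m or angle between micro_servo's own z axis and vertical above 0.3 rad).
It fails at once if the drink bottle is moved by more than 20 mm or tipped over (distance of bottle from where it was at the start of the episode above 0.02 m or angle between bottle's own z axis and vertical above 0.3 rad).
It fails at once if the computer mouse is moved by more than 20 mm or tipped over (distance of mouse from where it was at the start of the episode above 0.02 m or angle between mouse's own z axis and vertical above 0.3 rad).
It also fails if it takes over 115 s, if anything falls off the work surface, if the arm or the gripper's body presses on something with over 40 N, if the wrist force passes 120 N, or if a joint passes its speed limit or range.

## Working session

There is one attempt and no reset: what is moved stays moved. The work goes in short steps, Python scripts to look and compute and a tool call to move; the robot and the scene stay as the last step left them, time stands still between calls to the robot, and variables do not carry over. Pictures are saved under pics/ and viewed, at most 14 in all, crops included, and the job is handed in when it is done.

Besides the shell and the picture viewer there is one more tool, called after "Emit:" as name(argument=value, ...) on one line, values as JSON. arm_command: Moves the arm, as the interface text tells. Its arguments: {"type":"object","properties":{"targets":{"type":"array","items":{"type":"array","items":{"type":"number"}}},"force":{"type":"number"}},"required":["targets"]}

```bash
mkdir -p pics
cat > h.py <<'E'
import numpy as np, cv2
from rig import bot
def snap(n,f):
    s=bot.snapshot(n); cv2.imwrite(f'pics/{f}.png',s['frame'][:,:,::-1]); np.save(f'pics/{f}.npy',s,allow_pickle=True); return s
def load(f): return np.load(f'pics/{f}.npy',allow_pickle=True).item()
def ray(s,u,v):
    d=np.array([(u-s['cx'])/s['fx'],-(v-s['cy'])/s['fy'],-1.0]); return np.array(s['position']),np.array(s['rotation'])@d
def onz(s,u,v,z):
    p,d=ray(s,u,v); return p+d*(z-p[2])/d[2]
def proj(s,P):
    q=np.array(s['rotation']).T@(np.array(P)-s['position']); return s['cx']+s['fx']*q[0]/-q[2], s['cy']-s['fy']*q[1]/-q[2]
E
python3 - <<'E'
from h import *
for n in('scene','side','wrist'):
    s=snap(n,n+'0'); print(n,{k:np.round(v,3).tolist() for k,v in s.items() if k!='frame'})
st=bot.get_state(); print({k:np.round(v,3).tolist() for k,v in st.items()})
E
```

```text
scene {'fx': 482.199, 'fy': 482.199, 'cx': 320.856, 'cy': 201.035, 'position': [1.006, 0.564, 1.272], 'rotation': [0.258, 0.679, 2.32]}
side {'fx': 399.262, 'fy': 399.262, 'cx': 320.491, 'cy': 194.624, 'position': [0.387, 0.66, 0.815], 'rotation': [0.09, -1.044, -2.775]}
wrist {'fx': 330.028, 'fy': 330.028, 'cx': 322.595, 'cy': 198.93, 'position': [0.256, -0.574, 0.383], 'rotation': [-0.216, 0.161, -1.253]}
{'t': 0.15, 'joint_positions': [-1.386, 0.221, 1.527, -0.0, 1.395, -0.126], 'qd': [0.001, -0.003, -0.003, 0.002, -0.001, -0.001], 'effort': [0.001, -49.519, -38.788, 0.07, 0.053, -0.0], 'tcp_pos': [0.191, -0.595, 0.404], 'tool_rot': [-3.102, -0.486, 0.0], 'force': [0.042, 0.055, -0.26], 'ft_torque': [0.035, 0.026, 0.004], 'finger_force': 0.0, 'gripper_width': 1.0}
```

View pics/scene0.png

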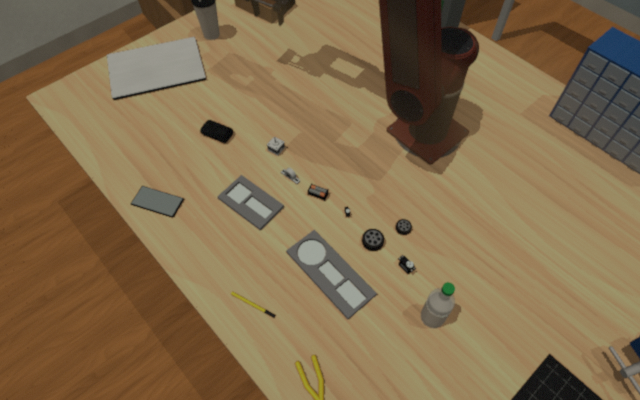

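View pics/side0.png

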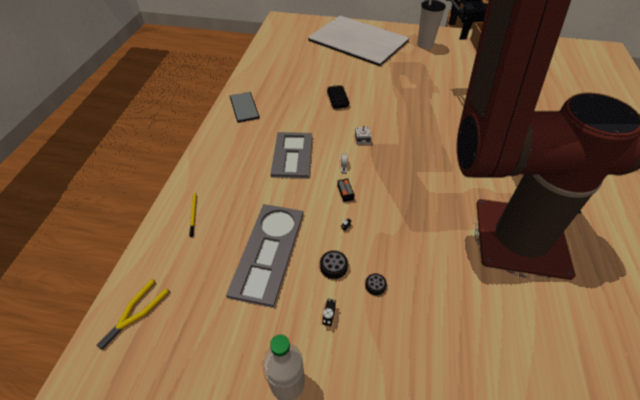

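Seen in scene: stepper (276,146), pillow block (290,176), battery (318,192), micro servo (348,211), wheels (373,239) and (404,227), large servo (407,265), rover tray about (331,273), screw tray (251,202), bottle (437,305), mouse (217,131). The wheel size has to be measured next.

```bash
cat >> h.py <<'E'
from scipy.spatial.transform import Rotation as R
_R=lambda s:R.from_rotvec(s['rotation']).as_matrix()
def ray(s,u,v):
    d=np.array([(u-s['cx'])/s['fx'],-(v-s['cy'])/s['fy'],-1.0]); return np.array(s['position']),_R(s)@d
def proj(s,P):
    q=_R(s).T@(np.array(P)-s['position']); return s['cx']+s['fx']*q[0]/-q[2], s['cy']-s['fy']*q[1]/-q[2]
def topdown(s,z,x0,x1,y0,y1,res):
    """rectified view of plane z: rows = x decreasing, cols = y decreasing, res m/px"""
    w=int((y1-y0)/res); h=int((x1-x0)/res)
    c=np.float32([[0,0],[w,0],[w,h],[0,h]]); P=[(x1,y1,z),(x1,y0,z),(x0,y0,z),(x0,y1,z)]
    M=cv2.getPerspectiveTransform(np.float32([proj(s,p) for p in P]),c)
    return cv2.warpPerspective(s['frame'],M,(w,h),flags=cv2.INTER_CUBIC)
E
python3 - <<'E'
from h import *
for f,pts in (('scene0',dict(step=(276,146),pil=(290,176),bat=(318,192),mic=(348,211),w1=(373,239),w2=(404,227),srv=(407,265),bot=(434,318),mouse=(217,131),rov=(331,273),scr=(251,202))),('side0',dict(step=(363,135),pil=(344,163),bat=(346,190),mic=(346,224),w1=(333,263),w2=(376,284),srv=(329,311),bot=(285,385),rov=(267,253),scr=(293,154)))):
    s=load(f); print(f,{k:np.round(onz(s,*p,.014)[:2],3).tolist() for k,p in pts.items()})
    hsv=cv2.cvtColor(s['frame'],cv2.COLOR_RGB2HSV)
    # tray: grey or white = low saturation
    m=((hsv[...,1]<60)&(hsv[...,2]>60)).astype(np.uint8)
    for k in('rov','scr'):
        mm=cv2.morphologyEx(m,cv2.MORPH_CLOSE,np.ones((3,3)))
        n,l=cv2.connectedComponents(mm); u,v=pts[k]; 
        lab=l[v-3:v+4,u-3:u+4]; lab=np.bincount(lab[lab>0]).argmax()
        c=max(cv2.findContours((l==lab).astype(np.uint8),cv2.RETR_EXTERNAL,cv2.CHAIN_APPROX_NONE)[0],key=cv2.contourArea)
        P=np.float32([onz(s,*p[0],.014)[:2]*1000 for p in c]); r=cv2.minAreaRect(P); print(k,np.round(r[0],1),np.round(r[1],1),r[2])
    # wheels: dark
    d=(hsv[...,2]<70).astype(np.uint8)
    for k in('w1','w2'):
        n,l=cv2.connectedComponents(d); u,v=pts[k]
        lab=l[v-12:v+13,u-12:u+13]; lab=np.bincount(lab[lab>0]).argmax()
        c=max(cv2.findContours((l==lab).astype(np.uint8),cv2.RETR_EXTERNAL,cv2.CHAIN_APPROX_NONE)[0],key=cv2.contourArea)
        P=np.float32([onz(s,*p[0],.013)[:2]*1000 for p in c]); r=cv2.minAreaRect(P); print(k,np.round(r[0],1),np.round(r[1],1),len(P))
s=load('scene0')
cv2.imwrite('pics/c1.png',cv2.resize(s['frame'][120:330,210:450,::-1],None,fx=3,fy=2.85,interpolation=cv2.INTER_CUBIC)[:,:720])
E
```

```text
scene0 {'step': [0.431, -0.295], 'pil': [0.477, -0.169], 'bat': [0.452, -0.063], 'mic': [0.431, 0.05], 'w1': [0.444, 0.17], 'w2': [0.347, 0.204], 'srv': [0.433, 0.294], 'bot': [0.496, 0.447], 'mouse': [0.538, -0.482], 'rov': [0.61, 0.165], 'scr': [0.63, -0.176]}
rov [609.2 159.5] [267.3 108.9] 88.34253692626953
scr [ 629.9 -181.1] [109.1 183.9] 8.635456085205078
w1 [445.9 169. ] [71.  61.8] 61
w2 [349.3 202.7] [46.4 44.4] 63
side0 {'step': [0.429, -0.295], 'pil': [0.469, -0.162], 'bat': [0.448, -0.06], 'mic': [0.432, 0.053], 'w1': [0.445, 0.171], 'w2': [0.342, 0.206], 'srv': [0.434, 0.289], 'bot': [0.49, 0.45], 'rov': [0.603, 0.173], 'scr': [0.621, -0.171]}
rov [603.9 165.3] [269.7 108.2] 88.31565856933594
scr [ 624.4 -172.3] [106.1 189.1] 8.357267379760742
w1 [443.5 173.1] [63.  72.2] 80
w2 [341.9 206.5] [44.6 52.7] 59
```

View pics/c1.png

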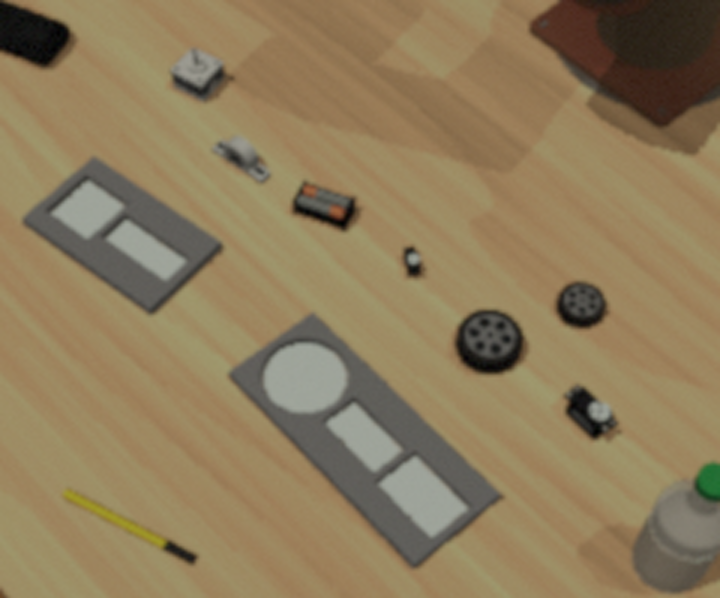

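The two wheels are (373,239), about 66 mm across, and (404,227), about 46 mm across. The first fits the 65 mm given, and the crop confirms it as the larger one (490,340). Next I'll work out the camera mount and the first travel.

```bash
cat >> h.py <<'E'
def tcp():
    st=bot.get_state(); M=R.from_rotvec(st['tool_rot']).as_matrix(); return np.array(st['tcp_pos']),M,st
def go(x,y,z,yaw,n=None):
    """rows of tool-frame shift+turn to reach TCP x,y,z, tool x at yaw: turning and shifting spread over n rows"""
    p,M,st=tcp(); cur=np.arctan2(M[1,0],M[0,0]); d=(yaw-cur+np.pi)%(2*np.pi)-np.pi; 
    D=np.array([x,y,z])-p; tot=np.linalg.norm(D)
    print('now',np.round(p,4),'yaw',round(np.degrees(cur),2),'tilt',np.round(np.degrees(np.arccos(-M[2,2])),2),'D',np.round(D,4),'turn deg',np.round(np.degrees(d),2))
    n=n or int(np.ceil(max(tot/.05,abs(np.degrees(d))/9,1)))
    for i in range(n):
        a=cur+d*i/n; Mi=(R.from_euler('z',a)*R.from_euler('x',np.pi)).as_matrix()
        t=Mi.T@(D/n)/.06; print(np.round(t,3).tolist(),-round(np.degrees(d)/n/10,3))
E
python3 - <<'E'
from h import *
s=load('wrist0'); p,M,st=tcp(); q=_R(s); print('cam in tool',M.T@(s['position']-p),'look',M.T@(-q[:,2]),'right',M.T@q[:,0])
go(.40,-.0,.40,0)
go(.36,-.0,.42,0,1)
E
```

```text
Traceback (most recent call last):
NameError: name '_R' is not defined. Did you mean: 'R'?
```

```bash
sed -i 's/_R\b/Rm/g' h.py
python3 - <<'E'
from h import *
s=load('wrist0'); p,M,st=tcp(); q=Rm(s); print('cam in tool',M.T@(s['position']-p),'look',M.T@(-q[:,2]),'right',M.T@q[:,0])
go(.40,-.0,.40,0)
E
```

```text
cam in tool [ 0.06866632 -0.00026963  0.02071417] look [-2.49322292e-01 -9.25911158e-04  9.68420124e-01] right [8.41350818e-05 9.99999518e-01 9.77765166e-04]
now [ 0.1911 -0.5948  0.4038] yaw 17.81 tilt 0.09 D [ 0.2089  0.5948 -0.0038] turn deg -17.81
[0.488, -0.644, 0.005] 0.137
[0.473, -0.656, 0.005] 0.137
[0.457, -0.667, 0.005] 0.137
[0.441, -0.678, 0.005] 0.137
[0.424, -0.688, 0.005] 0.137
[0.408, -0.698, 0.005] 0.137
[0.391, -0.707, 0.005] 0.137
[0.374, -0.716, 0.005] 0.137
[0.357, -0.725, 0.005] 0.137
[0.339, -0.734, 0.005] 0.137
[0.322, -0.741, 0.005] 0.137
[0.304, -0.749, 0.005] 0.137
[0.286, -0.756, 0.005] 0.137
```

Emit:
arm_command(targets=[[0,0.63,-0.6,0,0,0,0.137],[0,0.62,-0.61,0,0,0,0.137],[0,0.61,-0.63,0,0,0,0.137],[0,0.59,-0.64,0,0,0,0.137],[0,0.57,-0.65,0,0,0,0.137],[0,0.56,-0.67,0,0,0,0.137],[0,0.54,-0.68,0,0,0,0.137],[0,0.53,-0.7,0,0,0,0.137],[0,0.51,-0.71,0,0,0,0.137],[0,0.49,-0.73,0,0,0,0.137],[0,0.47,-0.74,0,0,0,0.137],[0,0.45,-0.75,0,0,0,0.137],[0,0.43,-0.76,0,0,0,0.137],[0,0,0,0,0,0,0],[0,0,0,0,0,0,0]])

```text
t: 2.02
tcp_pos: [0.5179, 0.0022, 0.4043]
tool_rot: [3.141, 0.002, -0.002]
force: [0.1, -0.5, 0.0]
gripper_width: 0.999
finger_force: 0.0
```

Run:
```python
from h import *
p,M,st=tcp(); print(p,np.degrees(np.arctan2(M[1,0],M[0,0])),st['qd'])
s=snap('wrist','w1')
```

```text
[0.51792241 0.00220735 0.40430948] 0.058913628200076805 [-0.02624336 -0.01248669  0.00710759 -0.00051237 -0.00059083  0.0014868 ]
```

View pics/w1.png

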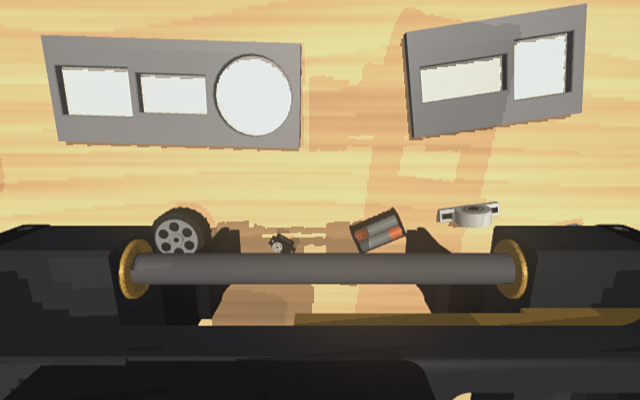

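Wrist view: rover tray at (42–300, 35–150), screw tray at (402–587, 3–140), wheel (182,232), micro servo (282,243), battery (377,230) and pillow block (470,214). The gripper hides everything below row 230. I'll measure the trays here, then look at the parts from further back.

Run:
```python
from h import *
s=load('w1'); hsv=cv2.cvtColor(s['frame'],cv2.COLOR_RGB2HSV)
m=((hsv[...,1]<55)&(hsv[...,2]>60)).astype(np.uint8); m[160:]=0
m=cv2.morphologyEx(m,cv2.MORPH_CLOSE,np.ones((3,3)))
for k,u0,u1 in(('rov',20,330),('scr',380,620)):
    mm=m.copy(); mm[:,:u0]=0; mm[:,u1:]=0
    c=max(cv2.findContours(mm,cv2.RETR_EXTERNAL,cv2.CHAIN_APPROX_NONE)[0],key=cv2.contourArea)
    P=np.float32([onz(s,*p[0],.014)[:2]*1000 for p in c]); r=cv2.minAreaRect(P); print(k,np.round(r[0],1),np.round(r[1],1),r[2])
    w=((hsv[...,2]>190)&(hsv[...,1]<60)).astype(np.uint8); w[160:]=0; w[:,:u0]=0; w[:,u1:]=0
    for c in cv2.findContours(w,cv2.RETR_EXTERNAL,cv2.CHAIN_APPROX_NONE)[0]:
        if cv2.contourArea(c)<800: continue
        P=np.float32([onz(s,*p[0],.004)[:2]*1000 for p in c]); r=cv2.minAreaRect(P); print('  white',np.round(r[0],1),np.round(r[1],1),round(r[2],1))
go(.36,.12,.40,0)
```

```text
rov [606.8 160.6] [266.9 107.6] 88.3558578491211
  white [605.9 166.3] [69.7 38.1] 88.3
  white [608.3 249.6] [70.8 48.1] 88.4
  white [602.9  79. ] [79.9 81.6] 4.9
scr [ 627.3 -178.2] [107.3 184.5] 8.452327728271484
  white [ 621.9 -146.9] [34.2 85.4] 8.6
  white [ 634.3 -230.5] [57.9 54.1] 8.4
now [0.5178 0.0016 0.4044] yaw -0.01 tilt 0.05 D [-0.1578  0.1184 -0.0044] turn deg 0.01
[-0.658, -0.493, 0.018] -0.0
[-0.658, -0.493, 0.018] -0.0
[-0.658, -0.493, 0.018] -0.0
[-0.658, -0.493, 0.018] -0.0
```

Emit:
arm_command(targets=[[0,-0.66,0,0,0,0,0],[0,-0.66,0,0,0,0,0],[0,-0.66,0,0,0,0,0],[0,-0.6,0,0,0,0,0],[0,0,0,0,0,0,0],[0,0,0,0,0,0,0]])

```text
t: 2.82
tcp_pos: [0.3636, 0.0015, 0.4052]
tool_rot: [3.141, -0.003, 0.003]
force: [-0.1, 0.6, -0.3]
gripper_width: 1.002
finger_force: 0.0
```

Run:
```python
from h import *
s=snap('wrist','w2')
```

```text
(no output)
```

View pics/w2.png

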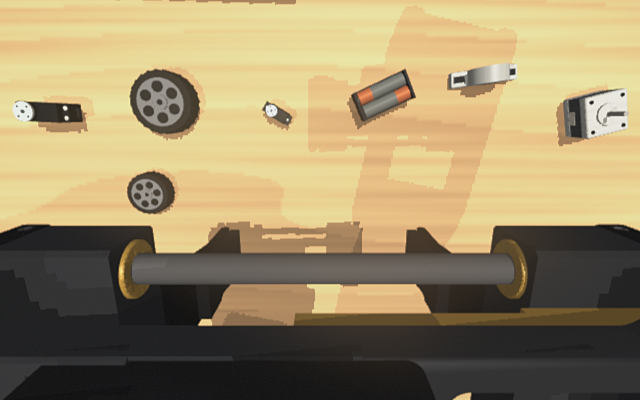

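The wrist view at (0.364, 0) shows every part: servo (48,111) with its horn at left, wheel (163,102), small look-alike wheel (151,192), micro servo (277,112), battery (383,95), pillow block (482,76) and stepper (598,115). I'll take one enlarged composite to pick out features.

Run:
```python
from h import *
s=load('w2'); f=s['frame'][:,:,::-1]
c=[f[y:y+70,x:x+100] for x,y in((0,75),(335,60),(435,45),(540,75))]
b=[cv2.resize(i,None,fx=4,fy=4,interpolation=cv2.INTER_CUBIC) for i in c]
cv2.imwrite('pics/c2.png',np.vstack([np.hstack(b[:2]),np.hstack(b[2:])]))
```

```text
(no output)
```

View pics/c2.png

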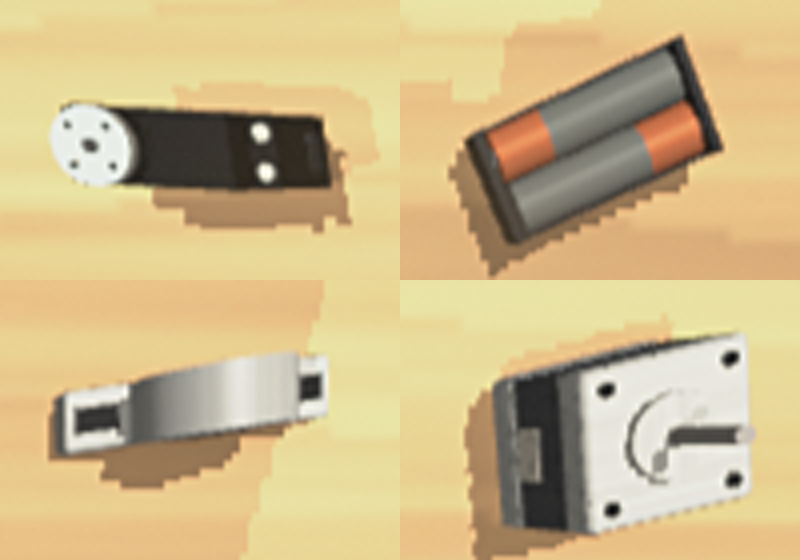

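Run:
```python
from h import *
s=load('w2')
def W(u,v,z,o,c): return onz(s,o[0]+(u-c[0])/4-.375,o[1]+(v-c[1])/4-.375,z)[:2]*1000
def ang(d): return round(float(np.degrees(np.arctan2(d[1],d[0]))),1)
o=(0,75);c=(0,0); h=W(90,145,.0415,o,c); e=(W(260,133,.0305,o,c)+W(267,172,.0305,o,c))/2; d=h-e
print('servo horn',h,'ear',e,'dist(33-34)',np.linalg.norm(d),'ctr',h-10*d/np.linalg.norm(d),'yaw',ang(d)-90)
o=(335,60);c=(400,0); Q=[W(*p,.028,o,c) for p in((470,135),(683,38),(722,150),(515,242))]
print('bat',np.round(Q,1).tolist(),'ctr',np.mean(Q,0),'L',np.linalg.norm(Q[0]-Q[1]),np.linalg.norm(Q[2]-Q[3]),'W',np.linalg.norm(Q[1]-Q[2]),'long dir',ang(Q[0]-Q[1]),ang(Q[3]-Q[2]))
o=(435,45);c=(0,280); a=(W(68,397,.009,o,c)+W(72,453,.009,o,c))/2; b=(W(327,355,.009,o,c)+W(327,413,.009,o,c))/2
print('pil ctr',(a+b)/2,'L',np.linalg.norm(a-b),'dir',ang(a-b))
o=(540,75);c=(400,280); Q=[W(*p,.034,o,c) for p in((606,389),(731,357),(733,480),(612,510))]; C=[W(*p,.034,o,c) for p in((580,375),(745,335),(750,493),(590,533))]
print('step ctr',np.mean(Q,0),np.mean(C,0),'side',[round(float(np.linalg.norm(C[i]-C[i-1])),1) for i in range(4)],'dirs',ang(C[0]-C[1]),ang(C[3]-C[2]),ang(C[0]-C[3]))
hsv=cv2.cvtColor(s['frame'],cv2.COLOR_RGB2HSV)
m=((hsv[...,1]<70)&(hsv[...,2]>75)).astype(np.uint8); m[:,:130]=0; m[:,205:]=0; m[:65]=0; m[140:]=0
P=cv2.convexHull(np.argwhere(m)[:,::-1].astype(np.int32)); P=np.float32([onz(s,*p[0],.024)[:2]*1000 for p in P]); print('wheel hub',cv2.minEnclosingCircle(P))
d=(hsv[...,2]<95).astype(np.uint8); d[:,:120]=0; d[:,210:]=0; d[:60]=0; d[145:]=0
c=max(cv2.findContours(d,cv2.RETR_EXTERNAL,cv2.CHAIN_APPROX_NONE)[0],key=cv2.contourArea)
for z in(.013,.024):P=np.float32([onz(s,*p[0],z)[:2]*1000 for p in c]); print('tyre',z,cv2.minAreaRect(P))
```

```text
servo horn [436.28580194 303.91555173] ear [434.43896471 268.96785289] dist(33-34) 34.99646356570017 ctr [435.75808084 293.92948592] yaw -3.0
bat [[453.3, -28.5], [476.6, -82.0], [449.5, -93.7], [426.4, -40.9]] ctr [451.44836989 -61.30391248] L 58.37154478489083 57.64465980670868 W 29.592812718406833 long dir 113.6 113.6
pil ctr [ 472.13055868 -171.37509118] L 68.43612807724902 dir 98.6
step ctr [ 432.90021848 -290.75433377] [ 432.78095615 -289.66404066] side [41.0, 40.9, 40.3, 40.8] dirs 103.6 104.4 14.6
wheel hub ((445.4668884277344, 172.2757110595703), 31.092323303222656)
tyre 0.013 ((445.41864013671875, 173.01852416992188), (72.92591094970703, 65.5257339477539), 88.27394104003906)
tyre 0.024 ((445.0275573730469, 167.95420837402344), (70.76776885986328, 63.58659744262695), 88.27395629882812)
```

Measured sizes agree with those given: battery 58×30, stepper 41, servo horn-to-ear 35, tyre about 65. I'll take the battery first, approaching from above with tool yaw = part yaw + 90°.

Run:
```python
from h import *
go(.4514,-.0613,.27,np.radians(113.6),12)
```

```text
now [0.3639 0.0016 0.4051] yaw -0.08 tilt 0.07 D [ 0.0875 -0.0629 -0.1351] turn deg 113.68
[0.122, 0.087, 0.188] -0.947
[0.106, 0.106, 0.188] -0.947
[0.087, 0.122, 0.188] -0.947
[0.065, 0.135, 0.188] -0.947
[0.042, 0.144, 0.188] -0.947
[0.018, 0.149, 0.188] -0.947
[-0.006, 0.15, 0.188] -0.947
[-0.031, 0.146, 0.188] -0.947
[-0.055, 0.139, 0.188] -0.947
[-0.077, 0.128, 0.188] -0.947
[-0.097, 0.114, 0.188] -0.947
[-0.114, 0.097, 0.188] -0.947
```

Emit:
arm_command(targets=[[0,0.122,0.087,0.188,0,0,-0.947],[0,0.106,0.106,0.188,0,0,-0.947],[0,0.087,0.122,0.188,0,0,-0.947],[0,0.065,0.135,0.188,0,0,-0.947],[0,0.042,0.144,0.188,0,0,-0.947],[0,0.018,0.149,0.188,0,0,-0.947],[0,-0.006,0.15,0.188,0,0,-0.947],[0,-0.031,0.146,0.188,0,0,-0.947],[0,-0.055,0.139,0.188,0,0,-0.947],[0,-0.077,0.128,0.188,0,0,-0.947],[0,-0.097,0.114,0.188,0,0,-0.947],[0,-0.114,0.097,0.188,0,0,-0.947],[0,0,0,0,0,0,0],[0,0,0,0,0,0,0]])

```text
t: 4.62
tcp_pos: [0.4512, -0.0607, 0.2693]
tool_rot: [-1.723, -2.626, 0.0]
force: [0.8, -0.7, -0.0]
gripper_width: 1.0
finger_force: 0.0
```

Run:
```python
from h import *
go(.4514,-.0613,.194,np.radians(113.6),5); s=snap('wrist','w3')
# projected corners of the battery estimate, to draw
f=s['frame'][:,:,::-1].copy(); t=np.radians(23.6)
for z,c in((.028,(0,255,0)),):
    Q=[proj(s,(.4514+a*np.cos(t)-b*np.sin(t),-.0613+a*np.sin(t)+b*np.cos(t),z)) for a,b in((-.0155,-.029),(.0155,-.029),(.0155,.029),(-.0155,.029))]
    cv2.polylines(f,[np.int32(Q)],True,c,1)
cv2.imwrite('pics/w3d.png',f)
```

```text
now [ 0.4512 -0.0607  0.2693] yaw 113.44 tilt 0.04 D [ 0.0002 -0.0006 -0.0753] turn deg 0.16
[-0.002, -0.0, 0.251] -0.003
[-0.002, -0.0, 0.251] -0.003
[-0.002, -0.0, 0.251] -0.003
[-0.002, -0.0, 0.251] -0.003
[-0.002, -0.0, 0.251] -0.003
```

View pics/w3d.png

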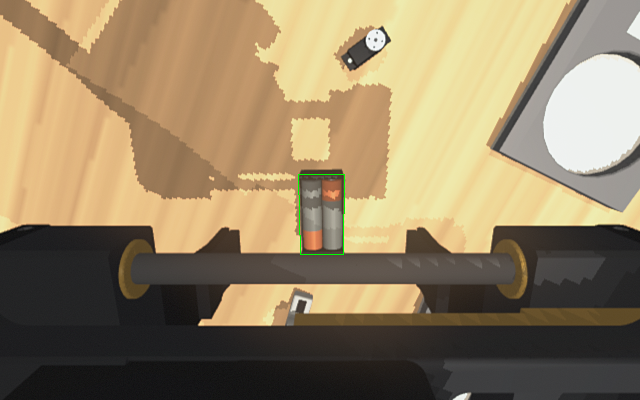

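The drawn outline sits on the battery at (322,213), so alignment is good. Next I'll descend, close and lift.

Emit:
arm_command(targets=[[0,0,0,0.25,0,0,0],[0,0,0,0.25,0,0,0],[0,0,0,0.25,0,0,0],[0,0,0,0.25,0,0,0],[0,0,0,0.25,0,0,0],[0,0,0,0,0,0,0],[1,0,0,0,0,0,0],[1,0,0,0,0,0,0],[1,0,0,0,0,0,0],[1,0,0,0,0,0,0],[1,0,0,0,0,0,0],[1,0,0,0,0,0,0]], force=25)

```text
t: 6.18
tcp_pos: [0.451, -0.0606, 0.1944]
tool_rot: [1.719, 2.629, 0.0]
force: [0.6, 0.4, -0.4]
gripper_width: 0.4
finger_force: 0.0
```

Emit:
arm_command(targets=[[1,0,0,0,0,0,0],[1,0,0,0,0,0,0],[1,0,0,0,0,0,0],[1,0,0,-0.1,0,0,0],[1,0,0,-0.3,0,0,0],[1,0,0,-0.4,0,0,0],[1,0,0,-0.4,0,0,0],[1,0,0,-0.2,0,0,0],[1,0,0,0,0,0,0]])

```text
t: 7.3
tcp_pos: [0.4513, -0.0608, 0.2791]
tool_rot: [1.718, 2.628, 0.001]
force: [-0.0, 0.2, -1.6]
gripper_width: 0.354
finger_force: 25.0
```

Run:
```python
from h import *
p,M,st=tcp();print(st['finger_force'],st['joint_positions'])
go(.6093,.2475,.27,np.radians(88.36),10)
```

```text
24.981839060783386 [-3.07329952e-01 -5.83956022e-02  2.07277265e+00  4.30684375e-05
  1.12521883e+00 -7.19888427e-01]
now [ 0.4513 -0.0608  0.2791] yaw 113.64 tilt 0.11 D [ 0.158   0.3083 -0.0091] turn deg -25.28
[0.365, 0.447, 0.015] 0.253
[0.384, 0.431, 0.015] 0.253
[0.403, 0.413, 0.015] 0.253
[0.421, 0.395, 0.015] 0.253
[0.438, 0.376, 0.015] 0.253
[0.454, 0.357, 0.015] 0.253
[0.469, 0.336, 0.015] 0.253
[0.484, 0.315, 0.015] 0.253
[0.497, 0.294, 0.015] 0.253
[0.51, 0.271, 0.015] 0.253
```

Emit:
arm_command(targets=[[1,0.365,0.447,0,0,0,0.253],[1,0.384,0.431,0,0,0,0.253],[1,0.403,0.413,0,0,0,0.253],[1,0.421,0.395,0,0,0,0.253],[1,0.438,0.376,0,0,0,0.253],[1,0.454,0.357,0,0,0,0.253],[1,0.469,0.336,0,0,0,0.253],[1,0.484,0.315,0,0,0,0.253],[1,0.497,0.294,0.1,0,0,0.253],[1,0.51,0.271,0.2,0,0,0.253],[1,0,0,0,0,0,0],[1,0,0,0,0,0,0]])

```text
t: 8.8
tcp_pos: [0.6084, 0.2472, 0.2588]
tool_rot: [-2.252, -2.189, 0.004]
force: [0.2, 0.3, -1.4]
gripper_width: 0.354
finger_force: 25.0
```

Run:
```python
from h import *
go(.6093,.2475,.2,np.radians(88.36),8)
s=snap('wrist','w4')
```

```text
now [0.6084 0.2472 0.2588] yaw 88.38 tilt 0.16 D [ 0.0009  0.0003 -0.0588] turn deg -0.02
[0.001, 0.002, 0.123] 0.0
[0.001, 0.002, 0.123] 0.0
[0.001, 0.002, 0.123] 0.0
[0.001, 0.002, 0.123] 0.0
[0.001, 0.002, 0.123] 0.0
[0.001, 0.002, 0.123] 0.0
[0.001, 0.002, 0.123] 0.0
[0.001, 0.002, 0.123] 0.0
```

View pics/w4.png

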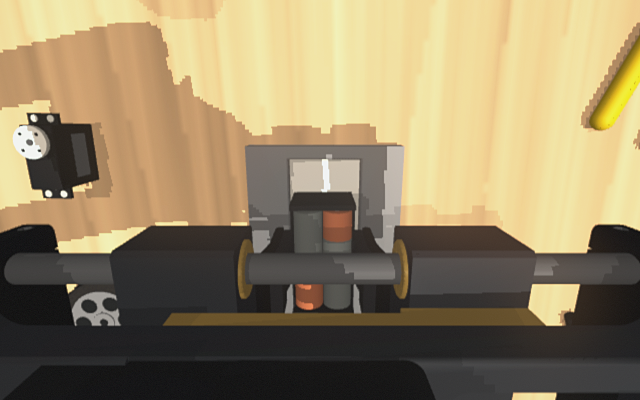

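The battery (294–355 px) is centred over the pocket (289–360 px). I'll lower and release it.

Emit:
arm_command(targets=[[1,0.0,0,0.13,0,0,0],[1,0,0,0.15,0,0,0],[1,0,0,0.15,0,0,0],[1,0,0,0.15,0,0,0],[1,0,0,0.15,0,0,0],[1,0,0,0.12,0,0,0],[1,0,0,0.09,0,0,0],[1,0,0,0.05,0,0,0],[1,0,0,0,0,0,0],[1,0,0,0,0,0,0]])

```text
t: 10.1
tcp_pos: [0.6092, 0.2476, 0.2013]
tool_rot: [2.253, 2.189, 0.001]
force: [-0.2, -1.0, -1.4]
gripper_width: 0.352
finger_force: 25.0
```

Emit:
arm_command(targets=[[1,0,0,0.035,0,0,0],[1,0,0,0,0,0,0],[0.5,0,0,0,0,0,0],[0.5,0,0,0,0,0,0],[0,0,0,0,0,0,0],[0,0,0,-0.1,0,0,0],[0,0,0,-0.3,0,0,0],[0,0,0,-0.4,0,0,0],[0,0,0,-0.4,0,0,0],[0,0,0,-0.1,0,0,0],[0,0,0,0,0,0,0]])

```text
t: 11.48
tcp_pos: [0.6092, 0.2476, 0.2778]
tool_rot: [2.253, 2.188, 0.002]
force: [0.3, 0.4, -0.6]
gripper_width: 0.998
finger_force: 0.0
```

Run:
```python
from h import *
go(.4358,.2939,.27,np.radians(87),4)
s=snap('side','s5')
cv2.imwrite('pics/c5.png',cv2.resize(s['frame'][190:330,210:400,::-1],None,fx=4,fy=4,interpolation=cv2.INTER_CUBIC))
```

```text
now [0.6092 0.2476 0.2778] yaw 88.34 tilt 0.09 D [-0.1734  0.0463 -0.0078] turn deg -1.34
[0.172, -0.728, 0.033] 0.033
[0.168, -0.729, 0.033] 0.033
[0.163, -0.73, 0.033] 0.033
[0.159, -0.731, 0.033] 0.033
```

View pics/c5.png

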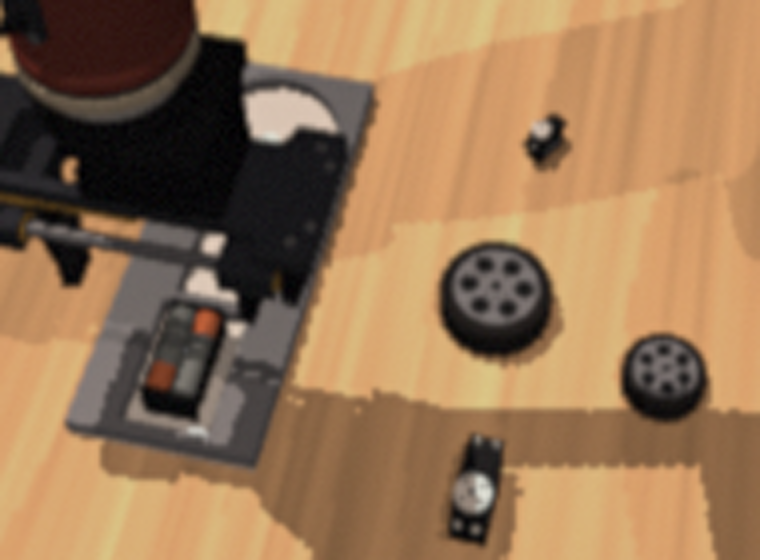

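Battery at crop (183,357) sits in its pocket. Next is the servo at crop (475,490), cross-checked in w4 by its four ear holes.

Run:
```python
from h import *
s=load('w4'); Q=[onz(s,u,v,.0305)[:2]*1000 for u,v in((33,118),(50,119),(48,194),(66,193))]
print(np.round(Q,1).tolist(),np.mean(Q,0)); d=Q[0]+Q[1]-Q[2]-Q[3]; print(np.degrees(np.arctan2(d[1],d[0]))-90, np.linalg.norm(d)/2, onz(s,31,143,.0415))
```

```text
[[432.9, 317.9], [443.2, 317.0], [430.8, 270.1], [442.7, 270.4]] [437.40111945 293.86058301]
-1.6014314756209416 47.2761978951527 [0.43761081 0.30356393 0.0415    ]
```

Emit:
arm_command(targets=[[0,0.172,-0.728,0,0,0,0.033],[0,0.168,-0.729,0,0,0,0.033],[0,0.163,-0.73,0,0,0,0.033],[0,0.159,-0.731,0,0,0,0.033],[0,0,0,0,0,0,0],[0,0,0,0,0,0,0]])

```text
t: 12.28
tcp_pos: [0.4358, 0.2938, 0.2765]
tool_rot: [2.278, 2.163, -0.0]
force: [-0.4, 0.2, 0.7]
gripper_width: 1.001
finger_force: 0.0
```

Run:
```python
from h import *
go(.4358,.2939,.195,np.radians(87),4)
s=snap('wrist','w6');f=s['frame'][:,:,::-1].copy(); t=np.radians(-3)
Q=[proj(s,(.4358+a*np.cos(t)-b*np.sin(t),.2939+a*np.sin(t)+b*np.cos(t),.036)) for a,b in((-.01,-.02025),(.01,-.02025),(.01,.02025),(-.01,.02025))]
cv2.polylines(f,[np.int32(Q)],True,(0,255,0),1); cv2.imwrite('pics/w6d.png',cv2.resize(f[120:320,180:460],None,fx=2.5,fy=2.5))
```

```text
now [0.4358 0.2938 0.2765] yaw 87.05 tilt 0.02 D [ 0.      0.0001 -0.0815] turn deg -0.05
[0.0, 0.0, 0.339] 0.001
[0.0, 0.0, 0.339] 0.001
[0.0, 0.0, 0.339] 0.001
[0.0, 0.0, 0.339] 0.001
```

View pics/w6d.png

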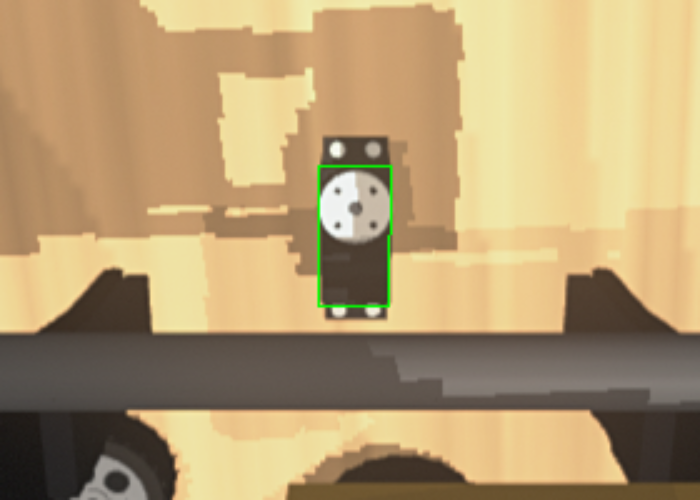

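The outline fits the servo at crop (355,235). Descend and grip.

Emit:
arm_command(targets=[[0,0,0,0.34,0,0,0],[0,0,0,0.34,0,0,0],[0,0,0,0.34,0,0,0],[0,0,0,0.34,0,0,0],[0.2,0,0,0,0,0,0],[1,0,0,0,0,0,0],[1,0,0,0,0,0,0],[1,0,0,0,0,0,0],[1,0,0,0,0,0,0],[1,0,0,0,0,0,0],[1,0,0,0,0,0,0],[1,0,0,0,0,0,0],[1,0,0,0,0,0,0],[1,0,0,0,0,0,0],[1,0,0,-0.1,0,0,0],[1,0,0,-0.3,0,0,0],[1,0,0,-0.4,0,0,0],[1,0,0,-0.4,0,0,0],[1,0,0,-0.1,0,0,0],[1,0,0,0,0,0,0]], force=20)

```text
t: 14.82
tcp_pos: [0.4357, 0.2939, 0.274]
tool_rot: [2.278, 2.163, 0.002]
force: [-0.2, 0.1, -0.6]
gripper_width: 0.224
finger_force: 20.0
```

Run:
```python
from h import *
go(.6069,.1646,.255,np.radians(88.36),5)
```

```text
now [0.4357 0.2939 0.274 ] yaw 87.02 tilt 0.08 D [ 0.1712 -0.1293 -0.019 ] turn deg 1.34
[-0.401, 0.592, 0.063] -0.027
[-0.403, 0.591, 0.063] -0.027
[-0.406, 0.589, 0.063] -0.027
[-0.409, 0.587, 0.063] -0.027
[-0.412, 0.585, 0.063] -0.027
```

Emit:
arm_command(targets=[[1,-0.401,0.592,0,0,0,-0.027],[1,-0.403,0.591,0,0,0,-0.027],[1,-0.406,0.589,0,0,0,-0.027],[1,-0.409,0.587,0,0,0,-0.027],[1,-0.412,0.585,0,0,0,-0.027],[1,0,0,0,0,0,0],[1,0,0,0.2,0,0,0],[1,0,0,0.25,0,0,0],[1,0,0,0.2,0,0,0],[1,0,0,0,0,0,0]])

```text
t: 16.08
tcp_pos: [0.6056, 0.165, 0.2322]
tool_rot: [-2.25, -2.189, 0.005]
force: [-0.1, 0.3, 0.6]
gripper_width: 0.23
finger_force: 20.0
```

Run:
```python
from h import *
go(.6069,.1646,.200,np.radians(88.36),4)
s=snap('wrist','w7')
cv2.imwrite('pics/c7.png',cv2.resize(s['frame'][120:340,180:460,::-1],None,fx=2.5,fy=2.5))
```

```text
now [0.6056 0.165  0.2322] yaw 88.42 tilt 0.21 D [ 0.0013 -0.0004 -0.0322] turn deg -0.06
[-0.001, 0.005, 0.134] 0.001
[-0.001, 0.005, 0.134] 0.001
[-0.001, 0.005, 0.134] 0.001
[-0.001, 0.005, 0.134] 0.001
```

View pics/c7.png

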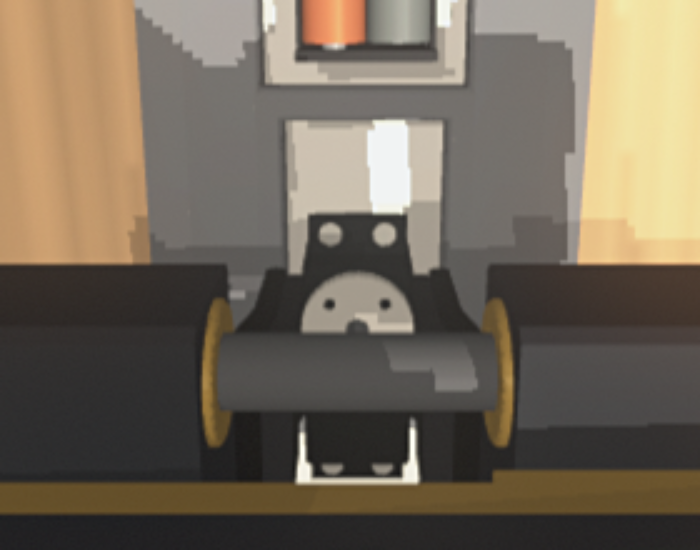

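The servo (crop 305–410) is over the middle pocket (285–447). Lower and release.

Emit:
arm_command(targets=[[1,0,0.02,0.13,0,0,0],[1,0,0,0.14,0,0,0],[1,0,0,0.12,0,0,0],[1,0,0,0.09,0,0,0],[1,0,0,0.05,0,0,0],[1,0,0,0,0,0,0],[1,0,0,0,0,0,0]])

```text
t: 17.0
tcp_pos: [0.6082, 0.1645, 0.2027]
tool_rot: [2.253, 2.189, 0.001]
force: [0.0, -0.6, -0.4]
gripper_width: 0.225
finger_force: 20.0
```

Emit:
arm_command(targets=[[1,0,0,0.045,0,0,0],[1,0,0,0,0,0,0],[0.7,0,0,0,0,0,0],[0.5,0,0,0,0,0,0],[0,0,0,0,0,0,0],[0,0,0,-0.1,0,0,0],[0,0,0,-0.3,0,0,0],[0,0,0,-0.4,0,0,0],[0,0,0,-0.4,0,0,0],[0,0,0,-0.1,0,0,0],[0,0,0,0,0,0,0]])

```text
t: 18.38
tcp_pos: [0.6082, 0.1645, 0.2786]
tool_rot: [2.252, 2.189, 0.002]
force: [-0.6, -0.8, -0.1]
gripper_width: 0.989
finger_force: 0.0
```

Run:
```python
from h import *
go(.445,.1715,.275,np.radians(90),4)
```

```text
now [0.6082 0.1645 0.2786] yaw 88.37 tilt 0.09 D [-0.1632  0.007  -0.0036] turn deg 1.63
[0.01, -0.681, 0.015] -0.041
[0.014, -0.68, 0.015] -0.041
[0.019, -0.68, 0.015] -0.041
[0.024, -0.68, 0.015] -0.041
```

Emit:
arm_command(targets=[[0,0.01,-0.68,0,0,0,-0.041],[0,0.014,-0.68,0,0,0,-0.041],[0,0.019,-0.68,0,0,0,-0.041],[0,0.024,-0.68,0,0,0,-0.041],[0,0,0,0,0,0,0],[0,0,0,0,0,0,0]])

```text
t: 19.12
tcp_pos: [0.4452, 0.1714, 0.2776]
tool_rot: [2.221, 2.221, 0.0]
force: [-0.1, -0.4, 0.3]
gripper_width: 0.999
finger_force: 0.0
```

Run:
```python
from h import *
go(.445,.1715,.195,np.radians(90),4)
s=snap('wrist','w8'); hsv=cv2.cvtColor(s['frame'],cv2.COLOR_RGB2HSV)
u,v=proj(s,(.445,.1715,.026)); print('wheel centre px',u,v)
d=(hsv[...,2]<75).astype(np.uint8)
for dv in(-40,-30,-20,-10,0):
    r=np.flatnonzero(d[int(v)+dv,:]); r=r[abs(r-u)<75]; 
    if len(r): print(dv,[np.round(onz(s,x,int(v)+dv,.026)[:2]*1000,1).tolist() for x in(r[0],r[-1])])
col=np.flatnonzero(d[:,int(u)]); print(col[col>v-90][:3], onz(s,u,col[col>v-90][0],.024))
```

```text
now [0.4452 0.1714 0.2776] yaw 90.01 tilt 0.02 D [-0.0002  0.0001 -0.0826] turn deg -0.01
[0.0, -0.001, 0.344] 0.0
[0.0, -0.001, 0.344] 0.0
[0.0, -0.001, 0.344] 0.0
[0.0, -0.001, 0.344] 0.0
wheel centre px 321.1961652340499 210.83735038201266
-40 [[428.6, 201.6], [461.8, 201.6]]
-20 [[417.6, 187.1], [457.1, 187.1]]
0 [[414.2, 172.1], [476.2, 172.1]]
[163 208 209] [0.44501808 0.20625021 0.024     ]
```

Chords give the centre as (445, 173) and a radius of about 32 mm, so this is the right wheel. Grip it.

Emit:
arm_command(targets=[[0,0.02,0,0.34,0,0,0],[0,0,0,0.35,0,0,0],[0,0,0,0.35,0,0,0],[0,0,0,0.35,0,0,0],[0.2,0,0,0,0,0,0],[1,0,0,0,0,0,0],[1,0,0,0,0,0,0],[1,0,0,0,0,0,0],[1,0,0,0,0,0,0],[1,0,0,0,0,0,0]], force=20)

```text
t: 20.42
tcp_pos: [0.4456, 0.1728, 0.1954]
tool_rot: [2.22, 2.221, 0.003]
force: [0.2, -0.3, 5.9]
gripper_width: 0.744
finger_force: 20.0
```

Emit:
arm_command(targets=[[1,0,0,0,0,0,0],[1,0,0,-0.1,0,0,0],[1,0,0,-0.3,0,0,0],[1,0,0,-0.4,0,0,0],[1,0,0,-0.4,0,0,0],[1,0,0,-0.1,0,0,0],[1,0,0,0,0,0,0]])

```text
t: 21.3
tcp_pos: [0.4447, 0.1726, 0.2722]
tool_rot: [-2.221, -2.222, 0.0]
force: [0.2, -0.2, -1.6]
gripper_width: 0.737
finger_force: 20.0
```

Run:
```python
from h import *
go(.6044,.0783,.27,np.radians(88.36),5)
```

```text
now [0.4447 0.1726 0.2722] yaw 90.01 tilt 0.01 D [ 0.1597 -0.0943 -0.0022] turn deg -1.65
[-0.314, 0.532, 0.007] 0.033
[-0.311, 0.534, 0.007] 0.033
[-0.308, 0.536, 0.007] 0.033
[-0.305, 0.538, 0.007] 0.033
[-0.302, 0.539, 0.007] 0.033
```

Emit:
arm_command(targets=[[1,-0.314,0.532,0,0,0,0.033],[1,-0.311,0.534,0,0,0,0.033],[1,-0.308,0.536,0,0,0,0.033],[1,-0.305,0.538,0,0,0,0.033],[1,-0.302,0.539,0,0,0,0.033],[1,0,0,0,0,0,0],[1,0,0,0.2,0,0,0],[1,0,0,0.25,0,0,0],[1,0,0,0.2,0,0,0],[1,0,0,0,0,0,0],[1,0,0,0,0,0,0]])

```text
t: 22.68
tcp_pos: [0.6047, 0.0786, 0.2336]
tool_rot: [2.253, 2.19, 0.0]
force: [-0.1, 0.2, -0.3]
gripper_width: 0.74
finger_force: 20.0
```

Run:
```python
from h import *
go(.6044,.0783,.2005,np.radians(88.36),4)
s=snap('wrist','w9')
cv2.imwrite('pics/c9.png',cv2.resize(s['frame'][100:340,160:480,::-1],None,fx=2.4,fy=2.4))
```

```text
now [0.6047 0.0786 0.2336] yaw 88.37 tilt 0.02 D [-0.0003 -0.0003 -0.0331] turn deg -0.01
[-0.001, -0.001, 0.138] 0.0
[-0.001, -0.001, 0.138] 0.0
[-0.001, -0.001, 0.138] 0.0
[-0.001, -0.001, 0.138] 0.0
```

View pics/c9.png

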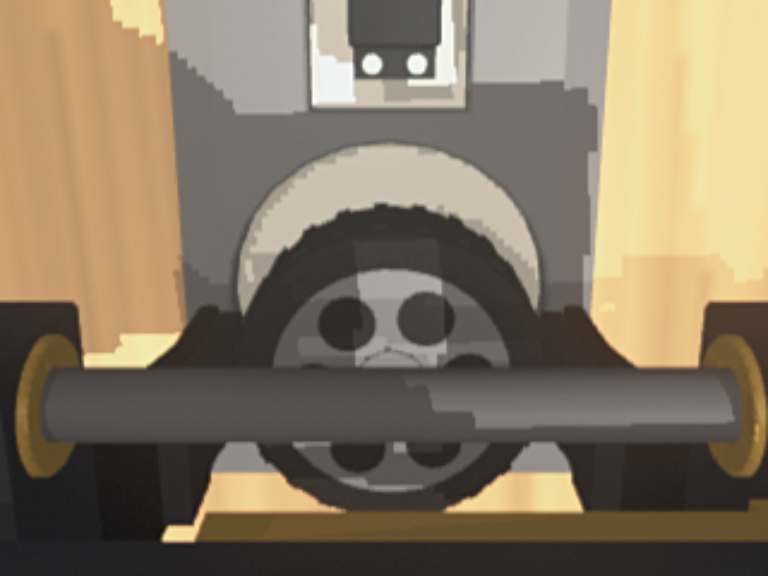

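The wheel (crop 390,360) is level and centred over the round pocket. Lower it.

Emit:
arm_command(targets=[[1,0,0,0.13,0,0,0],[1,0,0,0.14,0,0,0],[1,0,0,0.12,0,0,0],[1,0,0,0.1,0,0,0],[1,0,0,0.06,0,0,0],[1,0,0,0,0,0,0],[1,0,0,0,0,0,0]])

```text
t: 23.6
tcp_pos: [0.6047, 0.0784, 0.2006]
tool_rot: [2.253, 2.189, 0.0]
force: [0.2, -0.1, -0.2]
gripper_width: 0.737
finger_force: 20.0
```

Emit:
arm_command(targets=[[1,0,0,0.01,0,0,0],[0.6,0,0,0,0,0,0],[0.3,0,0,0,0,0,0],[0,0,0,0,0,0,0],[0,0,0,-0.1,0,0,0],[0,0,0,-0.3,0,0,0],[0,0,0,-0.4,0,0,0],[0,0,0,-0.4,0,0,0],[0,0,0,-0.1,0,0,0],[0,0,0,0,0,0,0]])

```text
t: 24.85
tcp_pos: [0.6048, 0.0784, 0.2787]
tool_rot: [2.252, 2.189, 0.002]
force: [0.4, 0.2, -0.7]
gripper_width: 1.0
finger_force: 0.0
```

Run:
```python
from h import *
go(.4721,-.1714,.275,np.radians(98.6),6)
```

```text
now [0.6048 0.0784 0.2787] yaw 88.36 tilt 0.09 D [-0.1327 -0.2498 -0.0037] turn deg 10.24
[-0.704, -0.349, 0.01] -0.171
[-0.694, -0.369, 0.01] -0.171
[-0.682, -0.39, 0.01] -0.171
[-0.67, -0.41, 0.01] -0.171
[-0.658, -0.43, 0.01] -0.171
[-0.645, -0.449, 0.01] -0.171
```

Emit:
arm_command(targets=[[0,-0.704,-0.349,0,0,0,-0.171],[0,-0.694,-0.369,0,0,0,-0.171],[0,-0.682,-0.39,0,0,0,-0.171],[0,-0.67,-0.41,0,0,0,-0.171],[0,-0.658,-0.43,0,0,0,-0.171],[0,-0.645,-0.449,0,0,0,-0.171],[0,0,0,0,0,0,0],[0,0,0,0,0,0,0]])

```text
t: 25.85
tcp_pos: [0.4717, -0.1712, 0.277]
tool_rot: [-2.049, -2.38, -0.0]
force: [0.6, 0.3, -0.4]
gripper_width: 0.999
finger_force: 0.0
```

Run:
```python
from h import *
go(.4721,-.1714,.195,np.radians(98.6),4)
s=snap('wrist','w10'); f=s['frame'][:,:,::-1].copy(); t=np.radians(8.6)
for z,a0,b0 in((.009,.008,.0355),(.038,.008,.0)):
    Q=[proj(s,(.4721+a*np.cos(t)-b*np.sin(t),-.1714+a*np.sin(t)+b*np.cos(t),z)) for a,b in((-a0,-b0),(a0,-b0),(a0,b0),(-a0,b0))]
    cv2.polylines(f,[np.int32(Q)],True,(0,0,255),1)
cv2.imwrite('pics/c10.png',cv2.resize(f[120:340,180:460],None,fx=2.5,fy=2.5))
```

```text
now [ 0.4717 -0.1712  0.277 ] yaw 98.55 tilt 0.08 D [ 0.0004 -0.0002 -0.082 ] turn deg 0.05
[-0.001, 0.001, 0.342] -0.001
[-0.001, 0.001, 0.342] -0.001
[-0.001, 0.001, 0.342] -0.001
[-0.001, 0.001, 0.342] -0.001
```

View pics/c10.png

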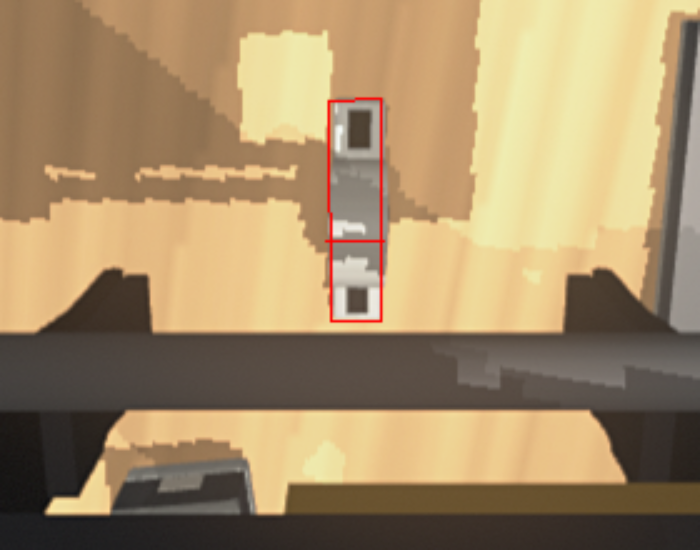

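The outline fits the pillow block (crop 357,210). Grip it.

Emit:
arm_command(targets=[[0,0,0.01,0.34,0,0,0],[0,0,0,0.34,0,0,0],[0,0,0,0.34,0,0,0],[0,0,0,0.34,0,0,0],[0.2,0,0,0,0,0,0],[1,0,0,0,0,0,0],[1,0,0,0,0,0,0],[1,0,0,0,0,0,0],[1,0,0,0,0,0,0],[1,0,0,0,0,0,0],[1,0,0,0,0,0,0],[1,0,0,0,0,0,0],[1,0,0,0,0,0,0],[1,0,0,0,0,0,0]], force=25)

```text
t: 27.65
tcp_pos: [0.4725, -0.1713, 0.1961]
tool_rot: [-2.048, -2.382, 0.0]
force: [0.3, 0.3, 0.5]
gripper_width: 0.182
finger_force: 25.0
```

Emit:
arm_command(targets=[[1,0,0,0,0,0,0],[1,0,0,-0.1,0,0,0],[1,0,0,-0.3,0,0,0],[1,0,0,-0.4,0,0,0],[1,0,0,-0.4,0,0,0],[1,0,0,-0.1,0,0,0],[1,0,0,0,0,0,0]])

```text
t: 28.52
tcp_pos: [0.4727, -0.1714, 0.2749]
tool_rot: [2.047, 2.381, 0.001]
force: [-1.6, 0.1, -0.9]
gripper_width: 0.182
finger_force: 25.0
```

Run:
```python
from h import *
go(.6222,-.1455,.27,np.radians(98.5),4)
```

```text
now [ 0.4727 -0.1714  0.2749] yaw 98.62 tilt 0.09 D [ 0.1495  0.0259 -0.0049] turn deg -0.12
[0.013, 0.632, 0.02] 0.003
[0.014, 0.632, 0.02] 0.003
[0.014, 0.632, 0.02] 0.003
[0.014, 0.632, 0.02] 0.003
```

Emit:
arm_command(targets=[[1,0.013,0.632,0,0,0,0],[1,0.014,0.632,0,0,0,0],[1,0.014,0.632,0,0,0,0],[1,0.014,0.632,0,0,0,0],[1,0,0,0,0,0,0],[1,0,0,0.2,0,0,0],[1,0,0,0.25,0,0,0],[1,0,0,0.2,0,0,0],[1,0,0,0,0,0,0],[1,0,0,0,0,0,0]])

```text
t: 29.78
tcp_pos: [0.622, -0.1455, 0.2354]
tool_rot: [2.048, 2.382, 0.0]
force: [0.3, -0.8, -1.1]
gripper_width: 0.184
finger_force: 25.0
```

Run:
```python
from h import *
go(.6222,-.1455,.2011,np.radians(98.5),4)
s=snap('wrist','w11'); hsv=cv2.cvtColor(s['frame'],cv2.COLOR_RGB2HSV)
# predicted pocket rim px ends vs white pixels near far end, for a check
t=np.radians(8.45)
for b in(.045,):
    for a in(-.018,.018): print('far corner px',np.round(proj(s,(.6222+a*np.cos(t)-b*np.sin(t),-.1455+a*np.sin(t)+b*np.cos(t),.014)),1))
for v in(150,160,170,180):
    r=np.flatnonzero((hsv[v,:,2]>150)&(hsv[v,:,1]<60)); r=r[(r>220)&(r<420)]; print(v,r[[0,-1]] if len(r) else None)
g=(hsv[...,1]<60)&(hsv[...,2]>60)
cv2.imwrite('pics/c11.png',cv2.resize(s['frame'][100:340,160:480,::-1],None,fx=2.4,fy=2.4))
```

```text
now [ 0.622  -0.1455  0.2354] yaw 98.6 tilt 0.02 D [ 0.0002  0.     -0.0343] turn deg -0.1
[-0.0, 0.001, 0.143] 0.003
[-0.0, 0.001, 0.143] 0.003
[-0.0, 0.001, 0.143] 0.003
[-0.0, 0.001, 0.143] 0.003
far corner px [292.  153.5]
far corner px [351.3 153.7]
150 [410 411]
160 [295 350]
170 [295 350]
180 [296 409]
```

The pocket's far end shows at rows 150–160, columns 295–350, against a predicted 292–351 at row 153.6. That is aligned, so lower it.

Emit:
arm_command(targets=[[1,0,0,0.13,0,0,0],[1,0,0,0.14,0,0,0],[1,0,0,0.13,0,0,0],[1,0,0,0.1,0,0,0],[1,0,0,0.06,0,0,0],[1,0,0,0,0,0,0],[1,0,0,0,0,0,0]])

```text
t: 30.7
tcp_pos: [0.6222, -0.1454, 0.2018]
tool_rot: [2.048, 2.382, 0.0]
force: [-0.6, -0.3, -0.6]
gripper_width: 0.181
finger_force: 25.0
```

Emit:
arm_command(targets=[[1,0,0,0.02,0,0,0],[1,0,0,0,0,0,0],[0.7,0,0,0,0,0,0],[0.5,0,0,0,0,0,0],[0,0,0,0,0,0,0],[0,0,0,-0.1,0,0,0],[0,0,0,-0.3,0,0,0],[0,0,0,-0.4,0,0,0],[0,0,0,-0.4,0,0,0],[0,0,0,-0.1,0,0,0],[0,0,0,0,0,0,0]])

```text
t: 32.08
tcp_pos: [0.6222, -0.1454, 0.2793]
tool_rot: [2.047, 2.381, 0.001]
force: [0.3, -0.1, -0.9]
gripper_width: 0.989
finger_force: 0.0
```

Run:
```python
from h import *
go(.4328,-.29,.275,np.radians(104.2),5)
```

```text
now [ 0.6222 -0.1454  0.2793] yaw 98.62 tilt 0.09 D [-0.1894 -0.1446 -0.0043] turn deg 5.58
[-0.382, -0.696, 0.014] -0.112
[-0.368, -0.704, 0.014] -0.112
[-0.355, -0.711, 0.014] -0.112
[-0.341, -0.717, 0.014] -0.112
[-0.327, -0.724, 0.014] -0.112
```

Emit:
arm_command(targets=[[0,-0.382,-0.696,0,0,0,-0.112],[0,-0.368,-0.704,0,0,0,-0.112],[0,-0.355,-0.711,0,0,0,-0.112],[0,-0.341,-0.717,0,0,0,-0.112],[0,-0.327,-0.724,0,0,0,-0.112],[0,0,0,0,0,0,0],[0,0,0,0,0,0,0]])

```text
t: 32.95
tcp_pos: [0.4326, -0.2898, 0.2777]
tool_rot: [-1.93, -2.477, -0.001]
force: [-0.6, -0.1, 0.1]
gripper_width: 0.998
finger_force: 0.0
```

Run:
```python
from h import *
go(.4328,-.29,.195,np.radians(104.2),4)
s=snap('wrist','w12'); hsv=cv2.cvtColor(s['frame'],cv2.COLOR_RGB2HSV)
t=np.radians(14.2)
print('pred',[np.round(proj(s,(.4328+a*np.cos(t)-b*np.sin(t),-.29+a*np.sin(t)+b*np.cos(t),.034)),1).tolist() for a,b in((-.021,-.021),(.021,-.021),(.021,.021),(-.021,.021))])
m=((hsv[...,1]<60)&(hsv[...,2]>60)).astype(np.uint8); m[:,:240]=0; m[:,400:]=0; m[252:]=0; m[:120]=0
for v in(190,200,210,220,230):
    r=np.flatnonzero(m[v]); print(v,r[[0,-1]] if len(r) else None)
c=max(cv2.findContours(m,cv2.RETR_EXTERNAL,cv2.CHAIN_APPROX_NONE)[0],key=cv2.contourArea); print(cv2.boundingRect(c))
```

```text
now [ 0.4326 -0.2898  0.2777] yaw 104.16 tilt 0.07 D [ 0.0002 -0.0002 -0.0827] turn deg 0.04
[-0.001, 0.0, 0.345] -0.001
[-0.001, 0.0, 0.345] -0.001
[-0.001, 0.0, 0.345] -0.001
[-0.001, 0.0, 0.345] -0.001
pred [[292.6, 242.3], [350.8, 242.3], [352.0, 185.4], [291.2, 185.4]]
190 [292 351]
200 [292 351]
210 [292 350]
220 [292 350]
230 [293 350]
(292, 179, 60, 65)
```

The stepper plate spans columns 292–351, as predicted. Grip it.

Emit:
arm_command(targets=[[0,0,0,0.34,0,0,0],[0,0,0,0.34,0,0,0],[0,0,0,0.34,0,0,0],[0,0,0,0.34,0,0,0],[0.2,0,0,0.02,0,0,0],[1,0,0,0,0,0,0],[1,0,0,0,0,0,0],[1,0,0,0,0,0,0],[1,0,0,0,0,0,0],[1,0,0,0,0,0,0],[1,0,0,0,0,0,0],[1,0,0,0,0,0,0]], force=40)

```text
t: 34.5
tcp_pos: [0.4327, -0.2902, 0.196]
tool_rot: [1.929, 2.479, -0.0]
force: [-1.6, 1.5, 5.5]
gripper_width: 0.481
finger_force: 40.0
```

Emit:
arm_command(targets=[[1,0,0,0,0,0,0],[1,0,0,-0.1,0,0,0],[1,0,0,-0.3,0,0,0],[1,0,0,-0.4,0,0,0],[1,0,0,-0.4,0,0,0],[1,0,0,-0.1,0,0,0],[1,0,0,0,0,0,0]])

```text
t: 35.38
tcp_pos: [0.4327, -0.29, 0.274]
tool_rot: [1.929, 2.478, -0.0]
force: [-0.1, -0.0, -2.8]
gripper_width: 0.48
finger_force: 40.0
```

Run:
```python
from h import *
go(.6345,-.2285,.27,np.radians(98.5),5)
```

```text
now [ 0.4327 -0.29    0.274 ] yaw 104.22 tilt 0.06 D [ 0.2018  0.0615 -0.004 ] turn deg -5.72
[0.034, 0.702, 0.013] 0.114
[0.048, 0.702, 0.013] 0.114
[0.062, 0.701, 0.013] 0.114
[0.076, 0.699, 0.013] 0.114
[0.09, 0.697, 0.013] 0.114
```

Emit:
arm_command(targets=[[1,0.034,0.702,0,0,0,0.114],[1,0.048,0.702,0,0,0,0.114],[1,0.062,0.701,0,0,0,0.114],[1,0.076,0.699,0,0,0,0.114],[1,0.09,0.697,0,0,0,0.114],[1,0,0,0,0,0,0],[1,0,0,0.2,0,0,0],[1,0,0,0.25,0,0,0],[1,0,0,0.2,0,0,0],[1,0,0,0,0,0,0],[1,0,0,0,0,0,0]])

```text
t: 36.75
tcp_pos: [0.6344, -0.2286, 0.2348]
tool_rot: [2.051, 2.38, 0.0]
force: [-0.8, 0.0, -2.0]
gripper_width: 0.481
finger_force: 40.0
```

Run:
```python
from h import *
go(.6345,-.2285,.201,np.radians(98.5),4)
s=snap('wrist','w13'); hsv=cv2.cvtColor(s['frame'],cv2.COLOR_RGB2HSV)
t=np.radians(8.45)
print('rim pred',[np.round(proj(s,(.6345+a*np.cos(t)-b*np.sin(t),-.2285+a*np.sin(t)+b*np.cos(t),.014)),1).tolist() for a,b in((-.03,.03),(.03,.03))])
for v in range(165,200,5):
    r=np.flatnonzero((hsv[v,:,2]>150)&(hsv[v,:,1]<60)); r=r[(r>230)&(r<410)]; print(v,r[[0,-1]] if len(r) else None)
```

```text
now [ 0.6344 -0.2286  0.2348] yaw 98.5 tilt 0.02 D [ 0.0001  0.0001 -0.0338] turn deg 0.0
[0.0, 0.0, 0.141] -0.0
[0.0, 0.0, 0.141] -0.0
[0.0, 0.0, 0.141] -0.0
[0.0, 0.0, 0.141] -0.0
rim pred [[272.7, 177.9], [370.1, 177.9]]
165 [289 291]
170 [292 409]
175 [291 409]
180 [277 368]
185 [277 368]
190 [277 367]
195 [277 408]
```

The pocket edges (row ~178, columns 277–368) match the prediction. Lower it.

Emit:
arm_command(targets=[[1,0,0,0.13,0,0,0],[1,0,0,0.14,0,0,0],[1,0,0,0.13,0,0,0],[1,0,0,0.1,0,0,0],[1,0,0,0.06,0,0,0],[1,0,0,0,0,0,0],[1,0,0,0,0,0,0]])

```text
t: 37.67
tcp_pos: [0.6345, -0.2284, 0.2012]
tool_rot: [2.05, 2.38, 0.0]
force: [0.0, -0.9, -2.4]
gripper_width: 0.483
finger_force: 40.0
```

Emit:
arm_command(targets=[[1,0,0,0.01,0,0,0],[1,0,0,0,0,0,0],[0.5,0,0,0,0,0,0],[0.3,0,0,0,0,0,0],[0,0,0,0,0,0,0],[0,0,0,-0.1,0,0,0],[0,0,0,-0.3,0,0,0],[0,0,0,-0.4,0,0,0],[0,0,0,-0.6,0,0,0],[0,-0.3,-0.5,-0.3,0,0,0],[0,-0.5,-0.5,0,0,0,0],[0,-0.6,-0.5,0,0,0,0],[0,-0.6,-0.5,0,0,0,0],[0,-0.6,-0.4,0,0,0,0],[0,-0.6,-0.3,0,0,0,0],[0,-0.6,0,0,0,0,0],[0,0,0,0,0,0,0],[0,0,0,0,0,0,0]])

```text
t: 39.92
tcp_pos: [0.5081, -0.4775, 0.3031]
tool_rot: [2.05, 2.38, 0.0]
force: [-0.5, 0.3, -0.4]
gripper_width: 0.997
finger_force: 0.0
```

Run:
```python
from h import *
s=snap('scene','f1'); q=snap('side','f2')
a=cv2.resize(s['frame'][160:330,210:440,::-1],(400,296),interpolation=cv2.INTER_CUBIC)
b=cv2.resize(q['frame'][100:330,200:400,::-1],(400,460),interpolation=cv2.INTER_CUBIC)
o=np.zeros((460,800,3),np.uint8); o[:296,:400]=a; o[:,400:]=b; cv2.imwrite('pics/fin.png',o)
```

```text
(no output)
```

View pics/fin.png

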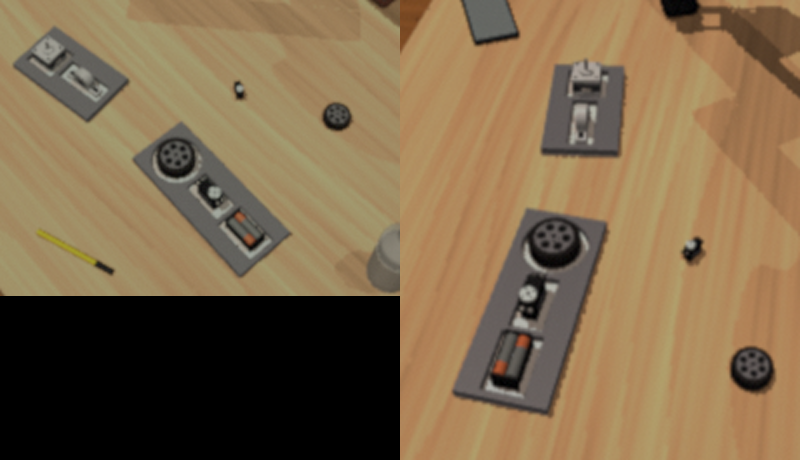

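All five parts sit in their pockets: stepper (585,78), pillow block (582,120), wheel (554,240), servo (530,297) and battery (511,358). The micro servo (692,249) is where it was. I'll do a quick numeric check of the servo before handing in.

Run:
```python
from h import *
print('side horn',onz(load('f2'),264,247,.0455),'scene horn',onz(load('f1'),332.5,269.2,.0455),'expect .607 .1746 (+-.013)')
```

```text
side horn [0.60562018 0.17789913 0.0455    ] scene horn [0.60880805 0.16960943 0.0455    ] expect .607 .1746 (+-.013)
```

```bash
python3 -c "
from rig import bot
print(bot.job_done())"
```

```text
the job is handed in; nothing more can be done
None
```

I placed all five parts in their own pockets, released each about 1 mm above the pocket floor, and handed the job in at about 40 s; the final pictures show both kits in place, but no verdict was returned.

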